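# Turn the filter block and hold its test probe in

## Robot

A 6-joint arm with a two-finger parallel gripper is mounted at the origin on the work surface. World frame = base frame: x ahead of the robot, y to its left, z up, the work surface at z = 0. Lengths are in mm, angles in degrees, forces in N, time in s.
With the tool pointing down it reaches from about 325 to 925 mm from the base axis. Payload 3.1 kg.
Tool frame: the origin (TCP) lies at the very end of the fingers, on their centre line; the grasp point (between the pads) lies grasp_offset behind it (grasp_offset is the distance from the TCP to the grasp point, in mm); z points along the fingers, x is the direction in which the jaws open and shut, and the axes are right-handed (so a half turn about z gives the same grasp; the last joint's range is limited). The gripper opens to 85 mm and grips with 20 to 120 N. Pads are 22 mm wide; open, the fingers measure 114 mm over their backs; the gripper's body (76 mm by 85 mm) begins 54 mm behind the grasp point. The pads swing forward as they close: fully open they stand 13 mm farther back than shut.
Start: joints at [58.316, 12.427, 92.441, -0, 75.132, -6.429], TCP at [266.648, 565.277, 198.3] pointing down, gripper open.
Joint ranges: [-157.48, 157.48], [-44.54, 120.13], [17.64, 146.25], [-64.5, 244.5], [7.68, 150.69], [-147.95, 147.95]. Speed limits (degrees/s): [159.86, 159.86, 180, 180, 180, 180].

## Interface

Orientations are given as [roll, pitch, yaw] about the fixed x, y, z axes, in that order (R = Rz(yaw) Ry(pitch) Rx(roll)).
In Python, from station import * gives the robot as it stands. Calls block until the motion is done:
- goto(position, orientation): joint-space move of the TCP to a pose.
- move_l(position, attitude=None, speed=150): straight line of the TCP; attitude=None keeps the orientation; speed is the mean speed in mm/s.
- move_j(angles): joint-space move.
- grip(opening, squeeze=None): finger opening in mm; squeeze is the grip in N (None keeps the last); returns when the fingers have stopped.
- wait(seconds).
- solve_ik(position, orientation): joint angles nearest the present ones, or None.
- get_obs(): the state.
- get_image(name): name is "scene" or "top"; returns the picture (420x560x3 uint8, red, green, blue); there is no depth.
- get_calibration(name): a dict with "fx", "fy", "cx", "cy" (pixels), "R" (3x3) and "t" (3): a world point X has camera coordinates R X + t. Camera axes: x right, y down, z forward; pixel columns grow to the right and rows downward; lengths in mm; the calibration is good to about 2 mm. A picture is of the moment at which its call begins. get_calibration takes no time and is no camera call.
A pose or a line that the arm cannot do raises Unreachable and nothing moves.
- sign_off(): hands the job in, once; it reports no verdict.
Trained networks look in the newest picture that a camera, given by its name, has taken for a name from the list of things; names that differ only in an ending like _2 or _b are one class to them, and where a whole thing is asked for, a point or a joint stands for the part that bears it (a point fixed in the world has none). Each returns a list of dicts, best first, with "score" (0 to 1); they miss things now and then, are a little off and sometimes report something else, mostly with a low value. They report only what shows in the picture. A call takes as long as a camera call. They do not tell look-alikes from the thing itself.
- spot_in(name, camera): "extent" ([centre column, centre row, width, height] in pixels, round what is visible of it).
- regions_of(name, camera): "region" (420x560 bool, what is visible of it) and "extent" ([centre column, centre row, width, height] in pixels, round what is visible of it).
The state is a dict: "t": time; "joint_pos": joint angles; "qvel": joint speeds; "effort": joint torques, N m; "tcp_pos": TCP position; "ee_rot": TCP orientation; "wrist_force": force on the tool from outside, world axes, zero at the start; "moment": the same for the moment, N m; "grip_width": finger opening in mm.
Only numpy, scipy, OpenCV 4.12 (cv2) and the standard library are available. Lean on these libraries where they do the work, as an engineer would, in place of code of your own. Each camera call takes 0.05 s, during which the arm holds its last target.

## Task

Lift the milled filter block out of the test fixture's nest, turn it so that its open port with the brass frame faces the probe pin, and set it back fully down in the nest. Then pull the red spring-return bar towards the front of the fixture until its pointers stand in the green band, so that the pin sits in the port, and keep it there: finish while still holding the bar, do not let go. Leave the other things on the bench where they are.

Things in the scene. Friction and masses are not known exactly. Their poses are not given: they have to be found in the camera images.
- fixture: dark grey slide-jaw test fixture fixed to the bench, deck 256 x 136 mm, 14 mm thick. Origin: on the bench under the nest centre; z up. Its -x is its front (pull bar's side), +x its rear (probe pin's side), +y its left. A steel rod 8 mm thick runs 42 mm out on either side of the nest, its top 13 mm above the deck
- nest (a point): centre of the nest floor, on the deck, 14 mm above the bench; axes as the fixture. The nest is 49 x 49 mm (2.5 mm to spare on each side of the block): fixed jaw at the front, 12 mm thick and 16 mm above the deck; guides 10 mm above the deck at the sides; a lip 6 mm above it at the rear
- block_center (a point): centre of the loose aluminium filter block, 44 x 44 mm, 70 mm tall, about 0.3 kg, upright in the nest, foot on the deck. Its +x points out of the port face; an orange stripe lies along that edge of its top. At the start the port faces the fixture's left; when right, +x is along the fixture's +x. From 16 mm above the deck up it is free on all sides
- block_port (a point): centre of the port's mouth in the block's +x face, 24 mm above the block's foot: a dark opening 22 mm wide, 16 mm high and 26 mm deep with a brass frame. The other three side faces are plain and stop the pin
- probe_slide (a joint): travel of the spring slide in m: 0 at rest, grows as the bar is pulled to the fixture's front (-x), stop at 0.042. The spring pulls back with 3 N at 0, 10.5 N at 0.030. Green band: 0.025 to 0.035. Its rear jaw (top 36 mm above the deck, 48 mm behind the block at rest) has a 7 mm brass pin at port height: tip 18 mm behind the block at rest, 12 mm in the port at 0.030
- pull_grip (a point): middle of the slide's red upright pull bar, a good point to take it, 58 mm above the bench: bar 12 mm thick along the pull, 56 mm wide across, top 74 mm above the bench, the upper 45 mm free; thin red pointers over white scales on both sides. Moves with the bar; axes as the fixture. At rest 100 mm to the front of the fixture's origin
- mark (a point): where pull_grip is when the pointers are in the middle of the green band (10 mm wide along the pull): 130 mm to the front of the fixture's origin, 58 mm above the bench; fixed
- screwdriver_grip (a point): handle middle of a loose screwdriver, 150 mm long, lying on the bench on the right of the fixture; a bystander
- adapter_a_mid (a point): middle of a loose brass adapter, 20 mm across, 26 mm tall, standing on the bench on the left of the fixture; a bystander
- adapter_b_mid (a point): middle of a loose steel adapter, 20 mm across, 22 mm tall, standing on the bench on the left of the fixture; a bystander
- heat_load_mid (a point): middle of a loose black finned load, 36 x 36 x 24 mm, on the bench on the right of the fixture; a bystander
- wrench_grip (a point): handle of a loose wrench, 150 mm long, lying on the right part of the bench; a bystander
- tin_mid (a point): middle of a loose jar with a lid, 60 mm across, 70 mm tall, on the left part of the bench; a bystander
Mind the look-alikes: they are no part of the job. What is shaped like the part that bears block_center but purple is not meant.

How it is judged (in metres and radians):
On the way, in this order (a step that is already met when the one before it is completed fails the run):
1. the block is lifted out of the nest (15 mm or more) (z of block_center in the frame of fixture above 0.064 m), for 0.05 s.
2. the block is down in the nest, upright, its port facing the probe pin (x of block_port in the frame of fixture between 0.016 and 0.028 m and y of block_port in the frame of fixture between -0.006 and 0.006 m and z of block_port in the frame of fixture between 0.033 and 0.043 m and angle between block_center's own z axis and vertical below 0.08 rad), for 0.2 s.
3. the pull bar is held with its pointers in the green band (all of step 2 and value of joint probe_slide between 0.025 and 0.035 m), for 0.5 s.
At the end, for the whole second after the job is handed in: Slide still (under 10 mm/s) in the green band (25 to 35 mm), fingers on the pull bar (2 N or more); block down in the nest, upright within 0.08 rad, port towards the pin: 16 to 28 mm behind the nest centre, within 6 mm sideways, 33 to 43 mm above the bench (all of step 3 and velocity of joint probe_slide between -0.01 and 0.01 m/s and contact force between the fingers and probe_slide above 2 N); the arm keeps its last pose, push and grip.
It fails at once if a bystander on the bench is moved by more than 40 mm (distance of any of screwdriver_grip, adapter_a_mid, adapter_b_mid, heat_load_mid, wrench_grip, tin_mid from where it was at the start of the episode above 0.04 m).
It also fails if it takes over 43 s, if anything falls off the work surface, if the arm or the gripper's body presses on something with over 40 N, if the wrist force passes 120 N, or if a joint passes its speed limit or range.

## Working session

There is one attempt and no reset: what is moved stays moved. The work goes in short steps, each a Python script; the robot and the scene stay as the last script left them, time stands still between calls to the robot, and variables do not carry over. Pictures are saved under pics/ and viewed, and the job is handed in when it is done.

```bash
ls; mkdir -p pics; python3 - <<'E'
from station import *
import cv2
o=get_obs();print(o)
for n in ("scene","top"):
    im=get_image(n);cv2.imwrite(f"pics/{n}0.png",im[:,:,::-1]);c=get_calibration(n);print(n,{k:(v.tolist() if hasattr(v,'tolist') else v) for k,v in c.items()})
    for t in ("fixture","block_center","pull_grip","block_port","probe_slide"):
        print(t,[(round(d['score'],2),[round(float(e),1) for e in d['extent']]) for d in spot_in(t,n)])
E
```

```text
pics
{'t': 0.0, 'joint_pos': array([ 5.83159564e+01,  1.24772749e+01,  9.25282132e+01, -8.85791159e-04,
        7.51328945e+01, -6.42854543e+00]), 'qvel': array([-0.04878271, -0.16317795,  0.09691518, -0.04714435, -0.00859145,
       -0.00375549]), 'effort': array([-9.31408649e-04, -3.96850634e+01, -3.03846073e+01, -2.67781834e-04,
        9.92691057e-03, -1.63311898e-05]), 'tcp_pos': array([266.1702286 , 564.49905935, 196.96519845]), 'ee_rot': array([-1.79985356e+02,  1.37608238e-01,  6.47447477e+01]), 'wrist_force': array([ 0.33323666, -0.20782215, -0.68761584]), 'moment': array([0.04003319, 0.0290371 , 0.0295114 ]), 'grip_width': 85.60280352670607}
scene {'fx': 483.2969101296059, 'fy': 483.2969101296059, 'cx': 284.93480286893623, 'cy': 210.69763284342724, 'R': [[-0.721384085005548, 0.6924252841379736, 0.01233806253651872], [0.4500817753470131, 0.4822966711884877, -0.7515426245137294], [-0.5263377218109959, -0.536597751436726, -0.6595691440265078]], 't': [433.718028470401, -194.60396322369394, 1588.59653295485]}
fixture [(0.93, [303.2, 260.1, 115.1, 76.2])]
block_center [(0.96, [29
[... 374 characters left out ...]
, 34.4])]
top {'fx': 443.4514661828617, 'fy': 443.4514661828617, 'cx': 280.1018256834192, 'cy': 204.5188107248235, 'R': [[0.008082298444048437, -0.9999469445895814, -0.006386271042018156], [-0.9940939792008268, -0.007343487470392411, -0.10827388285472321], [0.10822124083805117, 0.007223655427342675, -0.9941005893941215]], 't': [-21.726853466169693, 550.5357707282197, 1221.8792008392584]}
fixture [(0.64, [245.5, 181.8, 60.8, 95.1])]
block_center [(0.9, [247.2, 167.2, 19.4, 22.3]), (0.81, [180.1, 170.3, 28.7, 25.0])]
pull_grip [(0.67, [244.6, 172.8, 52.5, 75.7])]
block_port [(0.85, [182.4, 170.6, 26.8, 22.2]), (0.73, [245.9, 170.0, 20.2, 20.8])]
probe_slide [(0.79, [245.2, 173.2, 48.3, 73.2])]
```

```bash
python3 - <<'E'
import cv2
a=cv2.imread("pics/scene0.png")[190:350,210:450];cv2.imwrite("pics/sc.png",cv2.resize(a,None,fx=3.3,fy=3.3,interpolation=cv2.INTER_CUBIC))
a=cv2.imread("pics/top0.png")[115:245,150:310];cv2.imwrite("pics/tc.png",cv2.resize(a,None,fx=4.5,fy=4.5,interpolation=cv2.INTER_CUBIC))
E
```

```text
(no output)
```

View pics/scene0.png

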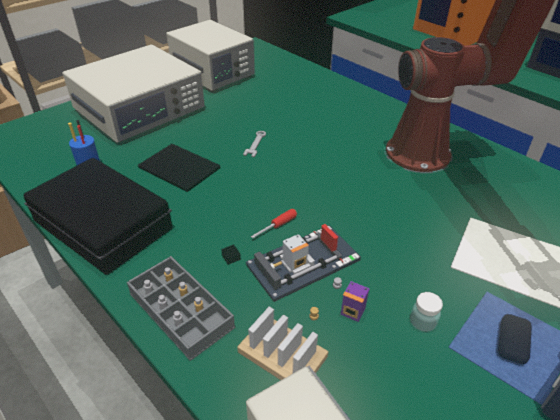

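View pics/top0.png

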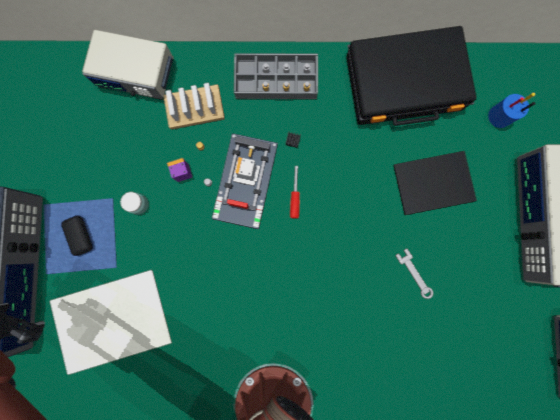

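```bash
echo
```

```text
(no output)
```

View pics/sc.png

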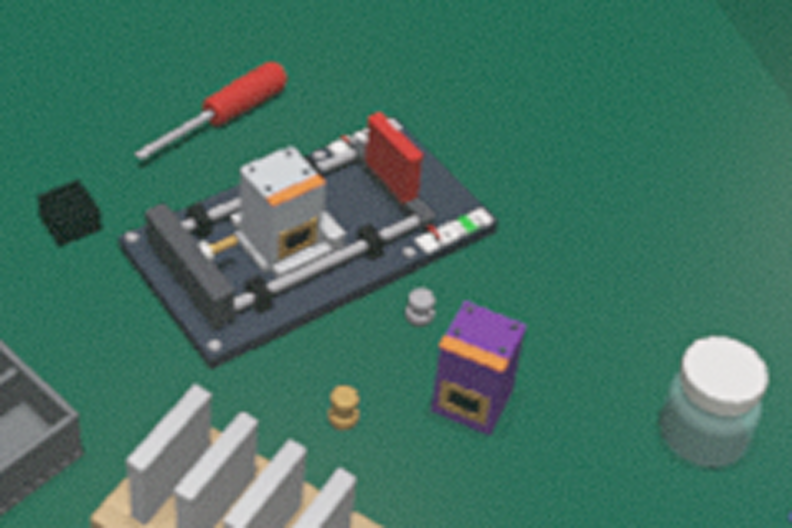

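View pics/tc.png

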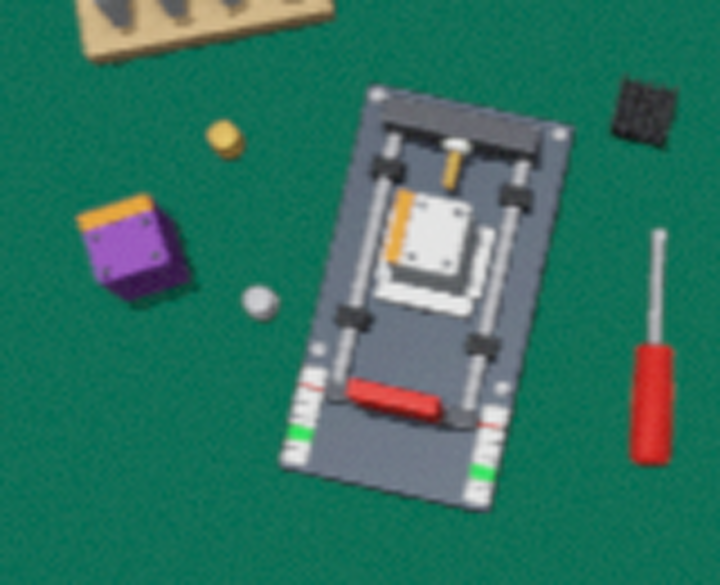

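Candidates for the block:
- The silver block in the nest: scene (295,250), top (247,167). It has an orange stripe on the fixture's left.
- The purple look-alike: scene (353,302), top (180,170).

I choose the silver one. For the red bar, the screwdriver handle (scene 285,217; top 295,205) could be mistaken for it. The bar is at scene (329,238), top (237,203). Next I take averaged close crops to fit the pose.

```bash
python3 - <<'E'
from station import *
import cv2, numpy as np
try: print("go",grasp_offset)
except Exception as e: print(e)
for n,(r0,r1,c0,c1),f in (("scene",(215,305,240,365),6.4),("top",(130,232,208,282),5.8)):
    a=np.mean([get_image(n).astype(float) for _ in range(6)],0)
    np.save(f"pics/{n}avg.npy",a)
    a=np.clip(a*1.3,0,255).astype(np.uint8)[r0:r1,c0:c1,::-1]
    b=cv2.resize(a,None,fx=f,fy=f,interpolation=cv2.INTER_CUBIC)
    for c in range(c0,c1,10): cv2.putText(b,str(c),(int((c-c0+.5)*f),8),0,.3,(255,255,255));cv2.line(b,(int((c-c0+.5)*f),8),(int((c-c0+.5)*f),14),(255,255,255))
    for r in range(r0,r1,10): cv2.putText(b,str(r),(0,int((r-r0+.5)*f)),0,.3,(255,255,255))
    cv2.imwrite(f"pics/{n}avg.png",b);print(b.shape)
E
```

```text
go 18.700000000000003
(576, 800, 3)
(592, 429, 3)
```

```bash
echo
```

```text
(no output)
```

View pics/sceneavg.png

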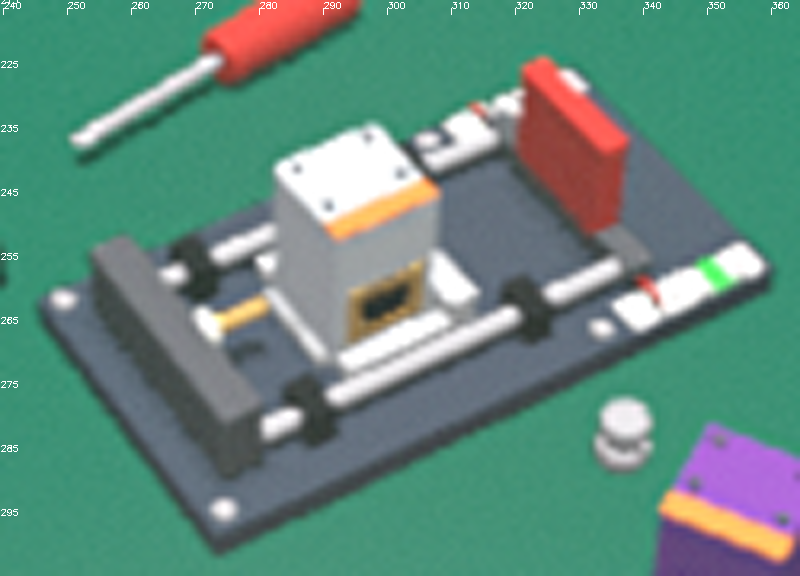

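View pics/topavg.png

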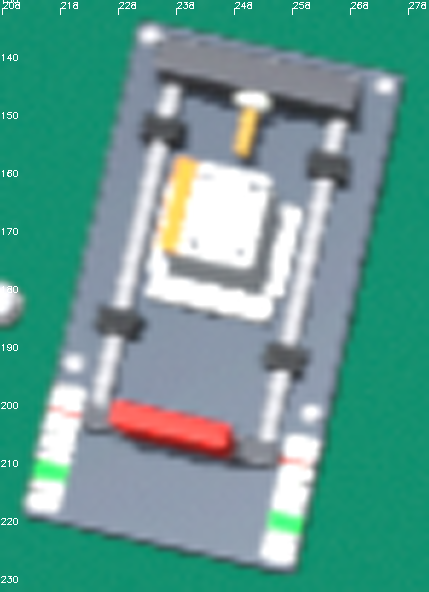

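```bash
cat > fit.py <<'E'
from station import *
import numpy as np
from scipy.optimize import least_squares
C={n:get_calibration(n) for n in("scene","top")}
def proj(n,X):
    c=C[n];p=np.asarray(c["R"])@np.asarray(X,float)+np.asarray(c["t"]);return np.array([c["cx"]+c["fx"]*p[0]/p[2],c["cy"]+c["fy"]*p[1]/p[2]])
def px(n,u,v):
    f,c0,r0={"scene":(6.4,240,215),"top":(5.8,208,130)}[n];return np.array([(u+.5)/f-.5+c0,(v+.5)/f-.5+r0])
# kind, local point, cam, crop px
D=[("d",(1,-1),"scene",40,300),("d",(1,1),"scene",214,541),("d",(-1,1),"scene",770,270),
("d",(1,1),"top",138,24),("d",(1,-1),"top",400,78),("d",(-1,-1),"top",295,570),("d",(-1,1),"top",25,515),
("b",(1,-1),"scene",275,170),("b",(-1,-1),"scene",373,124),("b",(-1,1),"scene",439,190),("b",(1,1),"scene",330,240),
("b",(1,1),"top",177,156),("b",(1,-1),"top",272,175),("b",(-1,-1),"top",258,267),("b",(-1,1),"top",163,250),
("r",(1,-1),"scene",522,68),("r",(1,1),"scene",612,150),("r",(-1,1),"scene",629,138),("r",(-1,-1),"scene",548,57),
("r",(1,1),"top",113,399),("r",(1,-1),"top",233,423)]
def rot(a):return np.array([[np.cos(a),-np.sin(a)],[np.sin(a),np.cos(a)]])
def pt(p,k,s):
    x,y,a,off,bx,by,ba=p[:7]
    if k=="d": q=np.array([off+s[0]*128,s[1]*68]);z=14
    if k=="r": q=np.array([-100+s[0]*6,s[1]*28]);z=74
    if k=="b": q=np.array([bx,by])+rot(ba)@(np.array(s)*22.);z=84
    return np.r_[np.array([x,y])+rot(a)@q,z]
def res(p):
    r=[]
    for k,s,n,u,v in D:
        r.append(proj(n,pt(p,k,s))+(p[7:9] if n=="scene" else p[9:11])-px(n,u,v))
    return np.r_[np.ravel(r),np.array(p[4:6])/2/1.5,p[6]*30,np.array(p[7:])/1.0]
if __name__=="__main__":
    s=least_squares(res,[520,75,-.2,0,0,0,0,0,0,0,0],loss="soft_l1")
    print(np.round(s.x,3),np.degrees(s.x[2]),s.cost)
    R=res(s.x)[:2*len(D)].reshape(-1,2)
    for d,r in zip(D,R):print(d[:3],np.round(r,2))
    np.save("fit.npy",s.x)
E
python3 fit.py
```

```text
[ 6.4808e+02  8.2597e+01 -2.0200e-01 -2.5301e+01  1.5520e+00 -8.9200e-01
  1.0000e-02  4.9500e-01  9.5800e-01  8.8300e-01  1.4000e-01] -11.596126852550602 5.819485267126778
('d', (1, -1), 'scene') [-0.66  0.13]
('d', (1, 1), 'scene') [ 0.63 -0.3 ]
('d', (-1, 1), 'scene') [ 1.01 -0.52]
('d', (1, 1), 'top') [ 0.08 -1.1 ]
('d', (1, -1), 'top') [ 0.57 -0.93]
('d', (-1, -1), 'top') [-0.22  0.47]
('d', (-1, 1), 'top') [-0.24  0.  ]
('b', (1, -1), 'scene') [-0.37 -0.46]
('b', (-1, -1), 'scene') [-0.37 -0.08]
('b', (-1, 1), 'scene') [-0.31  0.55]
('b', (1, 1), 'scene') [ 1.2  -0.11]
('b', (1, 1), 'top') [0.59 0.43]
('b', (1, -1), 'top') [-0.04  0.28]
('b', (-1, -1), 'top') [-0.95  0.01]
('b', (-1, 1), 'top') [-0.37 -0.21]
('r', (1, -1), 'scene') [-0.22 -0.29]
('r', (1, 1), 'scene') [-0.93  0.27]
('r', (-1, 1), 'scene') [0.37 0.34]
('r', (-1, -1), 'scene') [-0.39 -0.26]
('r', (1, 1), 'top') [0.2  0.15]
('r', (1, -1), 'top') [-0.47  0.26]
```

```bash
cat > h.py <<'E'
from station import *
import numpy as np
from fit import rot
P=np.load("fit.npy")
A=P[2]; YAW=np.degrees(A)
def W(x,y,z,o=None):
    o=P[:2] if o is None else o
    return list(np.array(o)+rot(A)@np.array([x,y],float))+[z]
def F(): # tcp in fixture frame, force in fixture frame
    o=get_obs(); q=rot(-A)@(o["tcp_pos"][:2]-P[:2]); f=rot(-A)@o["wrist_force"][:2]
    print("t %.2f fx %.1f fy %.1f z %.1f yaw %.1f | F %.1f %.1f %.1f Mz %.2f | w %.1f"%(o["t"],*q,o["tcp_pos"][2],o["ee_rot"][2],*f,o["wrist_force"][2],o["moment"][2],o["grip_width"]),flush=True)
    return q,f,o
def OR(d): return [180,0,YAW+d]
E
python3 - <<'E'
from h import *
bx,by=P[4:6]
F()
goto(W(bx,by,200),OR(90));F()
move_l(W(bx,by,48),OR(90),150);F()
grip(30,20);wait(.2);F()
import cv2
cv2.imwrite("pics/s1.png",get_image("scene")[190:330,210:400,::-1].repeat(4,0).repeat(4,1))
E
```

```text
t 1.20 fx -470.7 fy 396.1 z 198.3 yaw 64.7 | F 0.5 0.8 -0.2 Mz 0.01 | w 85.4
t 3.41 fx 1.1 fy 0.1 z 200.0 yaw 78.5 | F 0.3 0.1 0.6 Mz -0.01 | w 85.4
t 4.58 fx 2.8 fy -0.6 z 49.4 yaw 78.4 | F 0.9 0.2 0.5 Mz 0.02 | w 85.0
t 5.35 fx 3.4 fy -0.7 z 50.6 yaw 78.4 | F 0.2 -0.5 6.5 Mz -0.01 | w 29.9
```

View pics/s1.png

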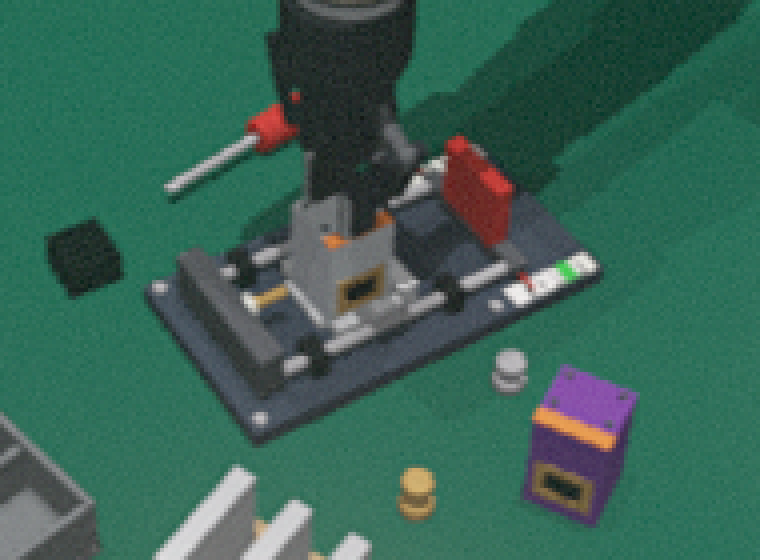

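The grip width reads 30 mm, so the block is not between the pads. I'm checking where the fingers are in the pictures before moving.

```bash
python3 - <<'E'
from h import *
from fit import proj
import cv2
F();o=get_obs();T=o["tcp_pos"];print(T,o["ee_rot"])
for n,(r0,c0) in (("scene",(210,240)),("top",(130,190))):
    a=np.mean([get_image(n).astype(float) for _ in range(2)],0)[r0:r0+95,c0:c0+130,::-1]
    b=cv2.resize(np.clip(a*1.4,0,255).astype(np.uint8),None,fx=6,fy=6,interpolation=cv2.INTER_CUBIC)
    for X,col in ((T,(255,0,255)),(T+[0,0,34],(255,255,0)),(W(P[4],P[5],84),(0,255,0)),(W(P[4],P[5],14),(0,0,255))):
        u=proj(n,X);p=(int((u[0]-c0+.5)*6),int((u[1]-r0+.5)*6));cv2.circle(b,p,4,col,1);print(u)
    cv2.imwrite(f"pics/{n}2.png",b)
E
```

```text
t 5.40 fx 3.4 fy -0.7 z 50.6 yaw 78.4 | F -0.5 -1.0 5.7 Mz -0.04 | w 30.4
[651.29740108  81.18656293  50.64583955] [ 1.79781896e+02 -2.43922642e-02  7.84028997e+01]
[293.50352423 251.89219537]
[293.84799113 241.92567503]
[294.46987394 241.78487984]
[293.75150068 261.87930339]
[245.13948368 167.76271715]
[244.08224399 165.38448273]
[244.00907576 166.10767801]
[246.12806382 170.82598059]
```

```bash
echo
```

```text
(no output)
```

View pics/scene2.png

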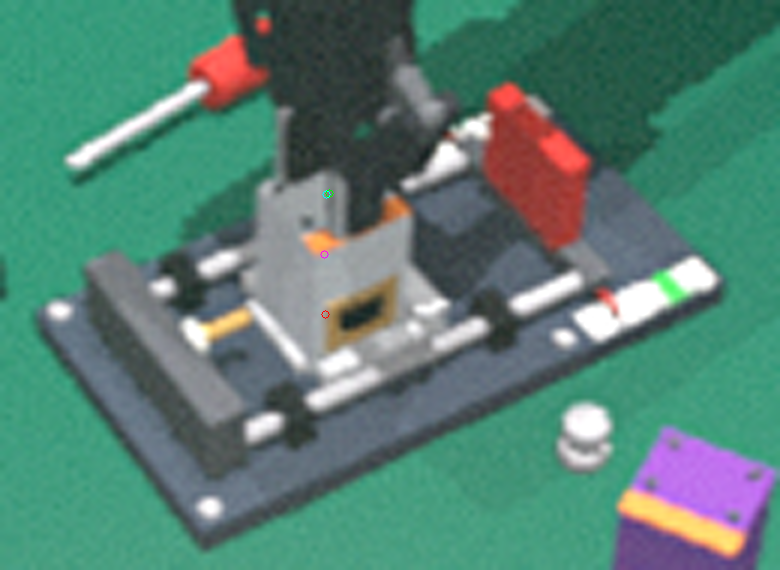

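View pics/top2.png

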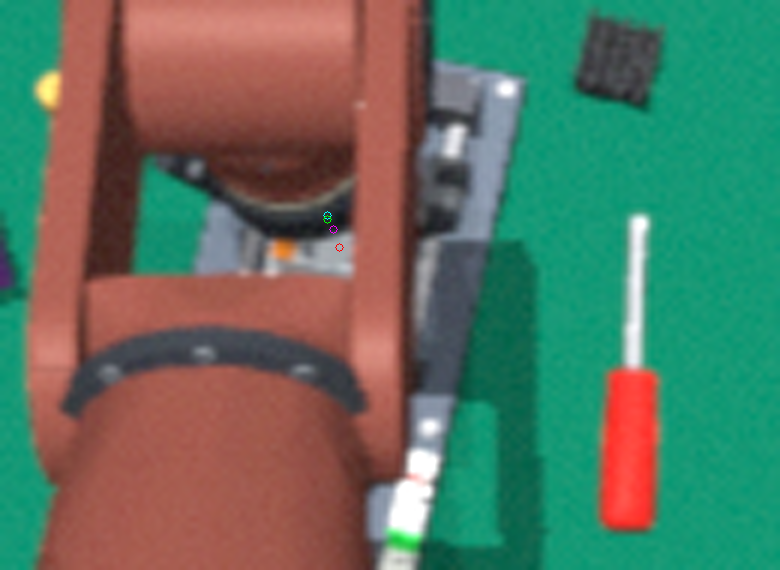

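The crop shows light-grey fingertips outside both block faces (crop 285,150 and 360,235). The stripe is broken at the finger, and Fz rose as the tips swung down. It looks like a real grasp, though the width reading disagrees. I'm testing the gripper reading.

```bash
python3 - <<'E'
from h import *
grip(15,20);F()
grip(60,20);F()
import cv2
n="scene";r0,c0=210,240
a=get_image(n)[r0:r0+95,c0:c0+130,::-1].astype(float)
cv2.imwrite("pics/s3.png",cv2.resize(np.clip(a*1.5,0,255).astype(np.uint8),None,fx=6,fy=6,interpolation=cv2.INTER_CUBIC))
E
```

```text
t 5.89 fx 4.2 fy -0.7 z 51.3 yaw 78.4 | F -0.4 -1.2 7.9 Mz -0.03 | w 14.9
t 6.39 fx 0.8 fy -1.1 z 47.2 yaw 78.4 | F 0.4 -0.5 -0.7 Mz -0.03 | w 59.6
```

View pics/s3.png

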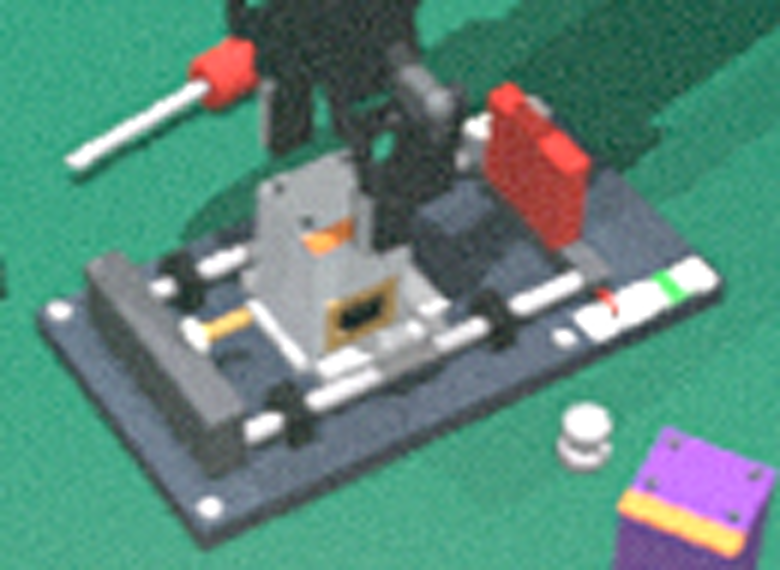

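```bash
python3 - <<'E'
from h import *
from fit import proj
for x in (0,-22):
  for y in (7,15,22,30,44):
    print(x,y,[tuple(np.round((proj("scene",W(x,y,z))-[240,210]+.5)*6).astype(int)) for z in (54,84,100)])
E
```

```text
0 7 [(np.int64(342), np.int64(257)), (np.int64(344), np.int64(204)), (np.int64(345), np.int64(175))]
0 15 [(np.int64(353), np.int64(270)), (np.int64(355), np.int64(217)), (np.int64(357), np.int64(188))]
0 22 [(np.int64(363), np.int64(280)), (np.int64(365), np.int64(228)), (np.int64(366), np.int64(199))]
0 30 [(np.int64(374), np.int64(293)), (np.int64(376), np.int64(240)), (np.int64(378), np.int64(211))]
0 44 [(np.int64(394), np.int64(315)), (np.int64(397), np.int64(262)), (np.int64(398), np.int64(233))]
-22 7 [(np.int64(387), np.int64(237)), (np.int64(390), np.int64(184)), (np.int64(392), np.int64(155))]
-22 15 [(np.int64(399), np.int64(249)), (np.int64(402), np.int64(196)), (np.int64(403), np.int64(167))]
-22 22 [(np.int64(408), np.int64(259)), (np.int64(412), np.int64(207)), (np.int64(413), np.int64(178))]
-22 30 [(np.int64(420), np.int64(272)), (np.int64(423), np.int64(219)), (np.int64(425), np.int64(190))]
-22 44 [(np.int64(440), np.int64(294)), (np.int64(443), np.int64(241)), (np.int64(446), np.int64(212))]
```

```bash
python3 - <<'E'
from h import *
from fit import proj
import cv2
move_l(W(0,0,120),OR(90),200);grip(10,20)
wait(.2);q,f,o=F();T=o["tcp_pos"]
n="scene";r0,c0=180,240
a=get_image(n)[r0:r0+95,c0:c0+130,::-1].astype(float)
b=cv2.resize(np.clip(a*2.2,0,255).astype(np.uint8),None,fx=6,fy=6,interpolation=cv2.INTER_CUBIC)
for X,col in ((T,(255,0,255)),(W(P[4],P[5],84),(0,255,0)),(T+[0,0,18.7],(0,255,255)),(T+[0,0,72.7],(255,255,0))):
    u=proj(n,X);p=(int((u[0]-c0+.5)*6),int((u[1]-r0+.5)*6));cv2.circle(b,p,4,col,1);print(p)
cv2.imwrite("pics/s4.png",b)
E
```

```text
t 7.68 fx 0.1 fy 0.0 z 120.1 yaw 78.4 | F -0.5 0.4 -1.1 Mz 0.03 | w 9.9
(336, 307)
(329, 373)
(337, 272)
(341, 165)
```

View pics/s4.png

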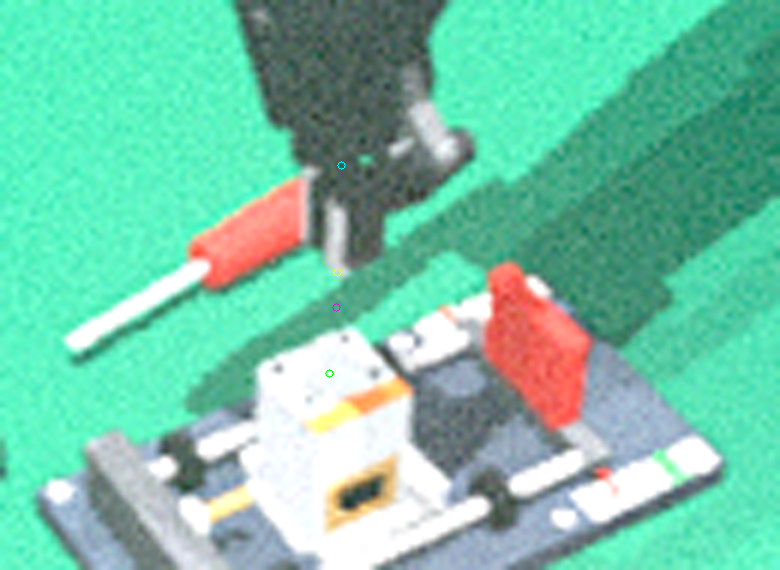

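```bash
python3 - <<'E'
from h import *
from fit import proj
import cv2
b=cv2.imread("pics/top0.png")[270:400,0:150]
b=cv2.resize(np.clip(b*1.8,0,255).astype(np.uint8),None,fx=5,fy=5,interpolation=cv2.INTER_CUBIC)
T=np.array([266.648,565.277,198.3])
for dz,col in ((0,(255,0,255)),(18.7,(0,255,255)),(72.7,(255,255,0))):
    u=proj("top",T+[0,0,dz]);p=(int((u[0]+.5)*5),int((u[1]-270+.5)*5));cv2.circle(b,p,4,col,1);print(u,p)
cv2.imwrite("pics/t4.png",b)
E
```

```text
[ 34.37721943 313.46079012] (174, 219)
[ 29.9301963  314.54570128] (152, 225)
[ 16.14671009 317.9083683 ] (83, 242)
```

View pics/t4.png

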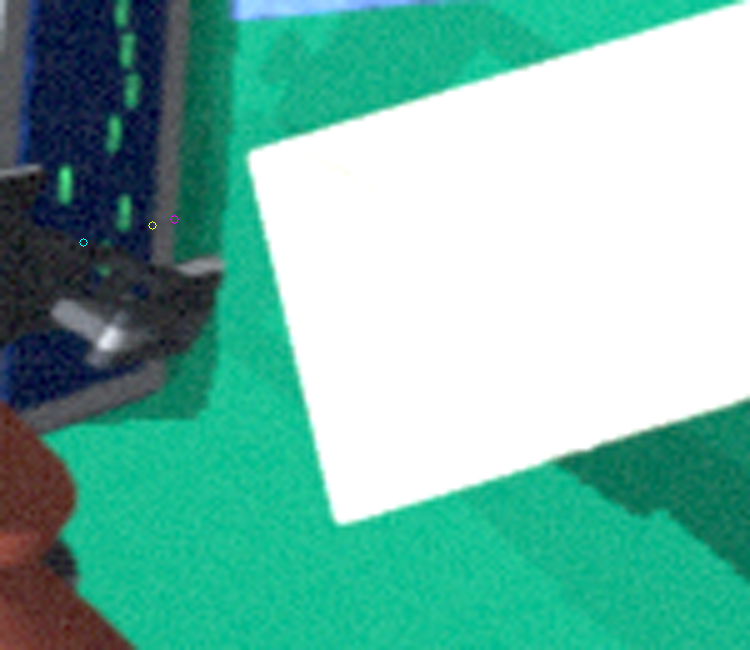

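```bash
python3 - <<'E'
from h import *
from fit import proj
import cv2
for n in("scene","top"):
    b=cv2.imread(f"pics/{n}0.png");
    print(n,[np.round(proj(n,X),1) for X in ((0,0,0),(95,0,0),(0,95,0),(0,-95,0))])
    for t in np.linspace(0,6.28,60):
        u=proj(n,(95*np.cos(t),95*np.sin(t),0));cv2.circle(b,tuple(int(v*1) for v in u),0,(255,255,0),-1)
    u=proj(n,(0,0,0));r,c=int(u[1])-40,int(u[0])-60
    r=max(0,min(r,320));c=max(0,c)
    cv2.imwrite(f"pics/base_{n}.png",cv2.resize(b[r:r+100,c:c+130],None,fx=6,fy=6))
q,f,o=F();print(o["joint_pos"])
E
```

```text
scene [array([416.9, 151.5]), array([399.6, 163. ]), array([441.9, 163.9]), array([393.4, 139.8])]
top [array([272.2, 404.3]), array([272.6, 368.7]), array([237.8, 404. ]), array([306.7, 404.7])]
t 7.73 fx 0.1 fy 0.0 z 120.1 yaw 78.4 | F 0.6 0.3 -0.8 Mz -0.05 | w 9.6
[ 1.11300838e+00  1.98881994e+01  9.19219499e+01  1.53412427e-03
  6.81785116e+01 -7.72918394e+01]
```

```bash
echo
```

```text
(no output)
```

View pics/base_scene.png

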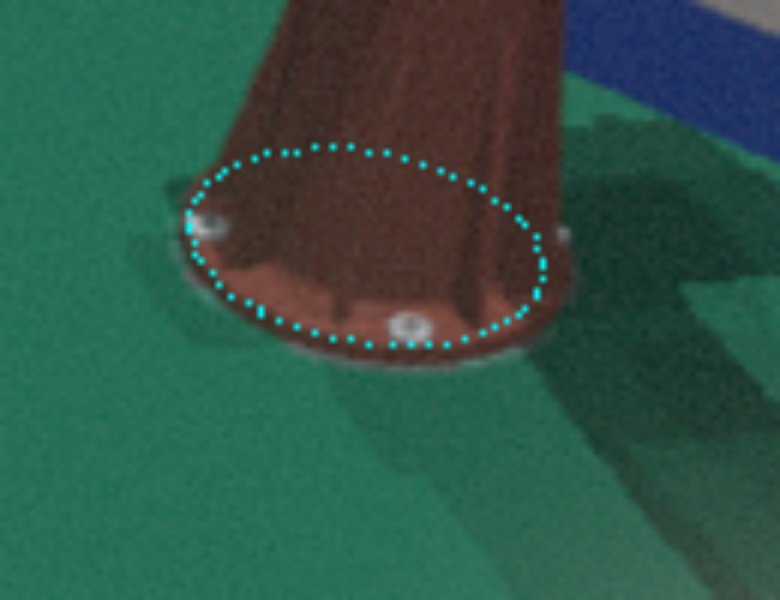

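View pics/base_top.png

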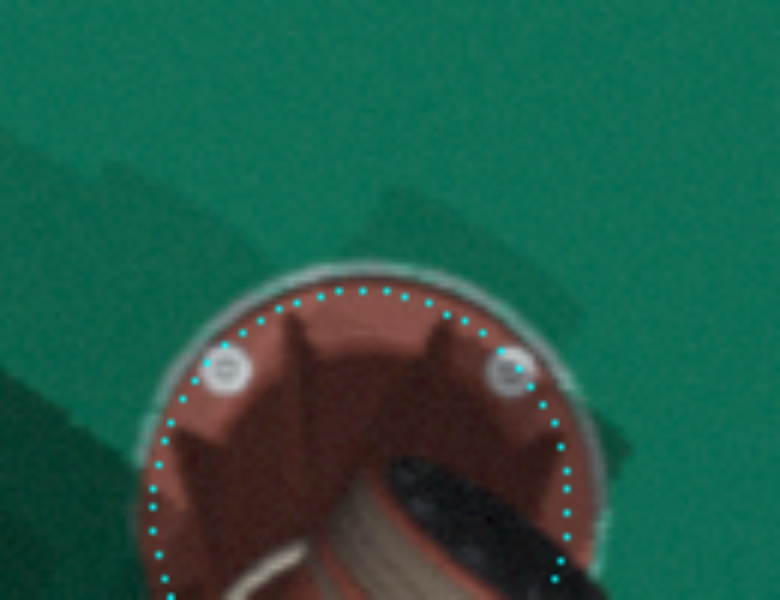

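```bash
python3 - <<'E'
from h import *
b=get_obs()["wrist_force"][2]
for z in range(112,44,-5):
    move_l(W(0,0,z),None,120)
    o=get_obs()
    if abs(o["wrist_force"][2])>4: 
        break
q,f,o=F()
import cv2
n="scene";r0,c0=180,240
a=get_image(n)[r0:r0+95,c0:c0+130,::-1].astype(float)
cv2.imwrite("pics/s5.png",cv2.resize(np.clip(a*2,0,255).astype(np.uint8),None,fx=6,fy=6,interpolation=cv2.INTER_CUBIC))
E
```

```text
t 11.23 fx 1.2 fy 0.2 z 51.5 yaw 78.4 | F -6.8 -1.7 15.5 Mz 0.04 | w 10.2
```

View pics/s5.png

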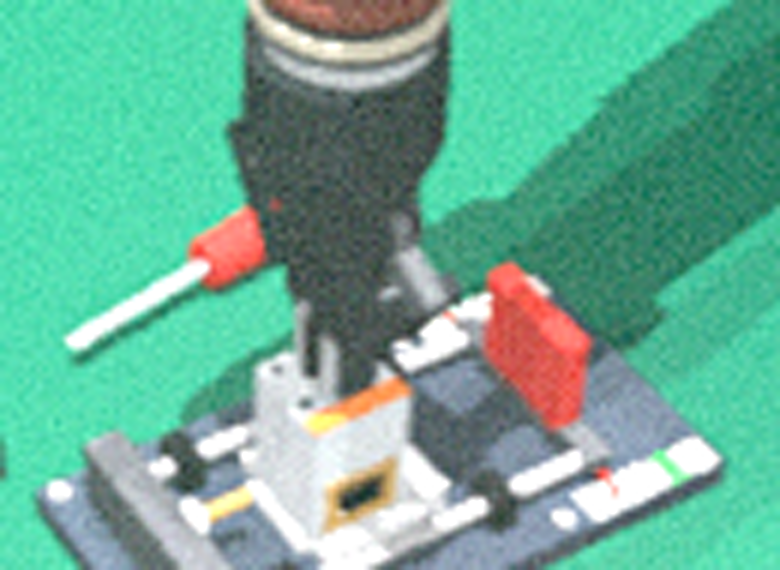

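Contact with the block top (z = 84) came at a commanded TCP of about 52. The real fingertips therefore end about 32 mm above the stated TCP. The 120 mm picture agrees, giving about 33 mm. I'll apply that offset. Next I centre the block in y, turn around it, then grip it along x.

```bash
python3 - <<'E'
from h import *
import cv2
bx,by=P[4:6]
move_l(W(bx,by,75),OR(90),200)
grip(85)
print(solve_ik(W(bx,by,12),OR(90)))
move_l(W(bx,by,12),OR(90),180);F()
grip(20,20);wait(.15);F()
n="scene";r0,c0=180,240
a=get_image(n)[r0:r0+95,c0:c0+130,::-1].astype(float)
cv2.imwrite("pics/s6.png",cv2.resize(np.clip(a*2,0,255).astype(np.uint8),None,fx=6,fy=6,interpolation=cv2.INTER_CUBIC))
E
```

```text
[ 1.00567752e+00  2.75819536e+01  9.44362231e+01 -2.54444375e-14
  5.79818233e+01 -7.73981956e+01]
t 12.79 fx 1.3 fy -0.9 z 11.6 yaw 78.4 | F 0.5 -0.2 0.7 Mz -0.07 | w 84.7
t 13.39 fx 2.9 fy -0.7 z 13.7 yaw 78.4 | F -1.8 -1.1 5.1 Mz 0.04 | w 43.5
```

View pics/s6.png

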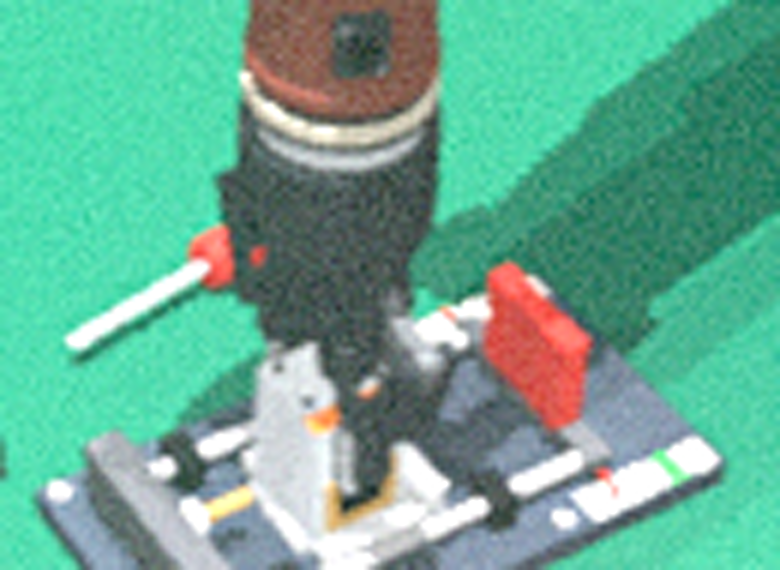

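```bash
python3 - <<'E'
from h import *
import cv2
bx=P[4]
grip(85)
goto(W(bx,-0.7,12),OR(0));F()
grip(20,20);wait(.1);F()
grip(20,60);F()
move_l(W(bx,-0.7,60),OR(0),120);F()
n="scene";r0,c0=180,240
a=get_image(n)[r0:r0+95,c0:c0+130,::-1].astype(float)
cv2.imwrite("pics/s7.png",cv2.resize(np.clip(a*2,0,255).astype(np.uint8),None,fx=6,fy=6,interpolation=cv2.INTER_CUBIC))
E
```

```text
t 15.32 fx 1.6 fy -0.7 z 12.0 yaw -11.6 | F 0.5 -1.0 -0.4 Mz -0.02 | w 84.7
t 15.88 fx 1.4 fy -0.7 z 12.0 yaw -11.6 | F -0.2 0.6 0.9 Mz 0.03 | w 43.7
t 16.09 fx 1.8 fy -0.6 z 12.2 yaw -11.6 | F -0.5 0.5 0.8 Mz 0.02 | w 43.3
t 16.64 fx 1.3 fy -0.8 z 59.9 yaw -11.6 | F -0.7 0.1 -3.6 Mz -0.01 | w 43.3
```

View pics/s7.png

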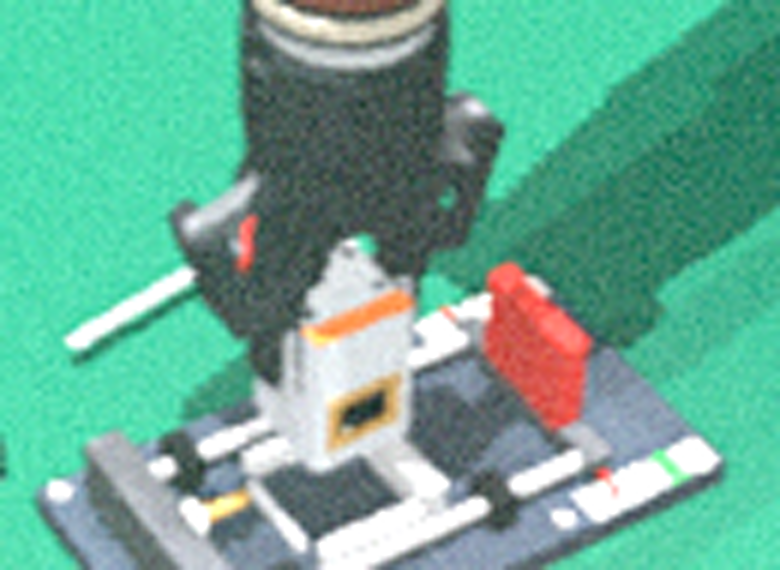

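```bash
python3 - <<'E'
from h import *
from fit import proj
import cv2
goto(W(1.4,-0.7,72),OR(-90));F()
n="scene";r0,c0=215,265;f=9
a=np.mean([get_image(n).astype(float) for _ in range(3)],0)
np.save("pics/nest.npy",a)
a=a[r0:r0+65,c0:c0+80,::-1]
b=cv2.resize(np.clip(a*1.5,0,255).astype(np.uint8),None,fx=f,fy=f,interpolation=cv2.INTER_CUBIC)
b0=b.copy()
def poly(pts,col):
    q=[tuple(int(v) for v in (proj(n,W(*p))+P[7:9]-[c0,r0]+.5)*f) for p in pts]
    for i in range(len(q)):cv2.line(b,q[i],q[(i+1)%len(q)],col,1)
s=24.5
poly([(s,s,14),(s,-s,14),(-s,-s,14),(-s,s,14)],(0,255,255))
poly([(s,s,24),(-s,s,24)],(255,0,255));poly([(s,-s,24),(-s,-s,24)],(255,0,255))
poly([(s,s,20),(s,-s,20)],(0,0,255));poly([(-s,s,30),(-s,-s,30),(-s-12,-s,30),(-s-12,s,30)],(0,255,0))
cv2.imwrite("pics/s8.png",np.vstack([b])); cv2.imwrite("pics/s8b.png",b0)
E
```

```text
t 18.09 fx 1.0 fy -0.8 z 71.4 yaw -101.6 | F -0.8 0.0 -3.7 Mz 0.01 | w 43.3
```

View pics/s8.png

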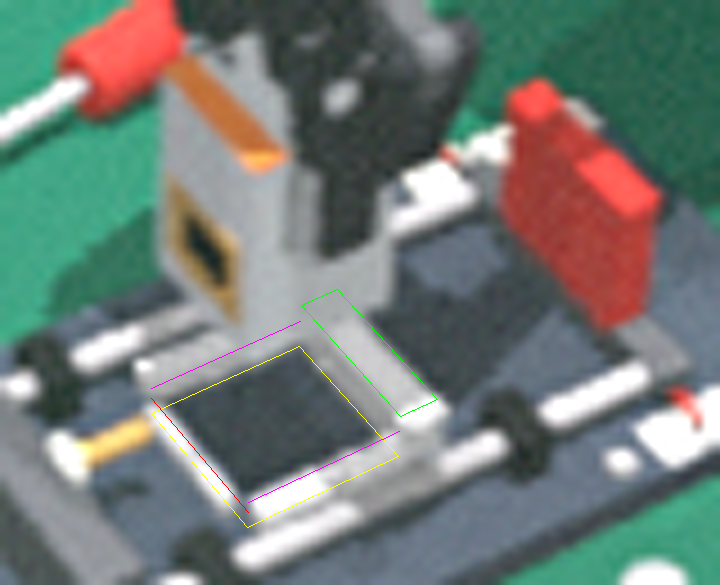

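View pics/s8b.png

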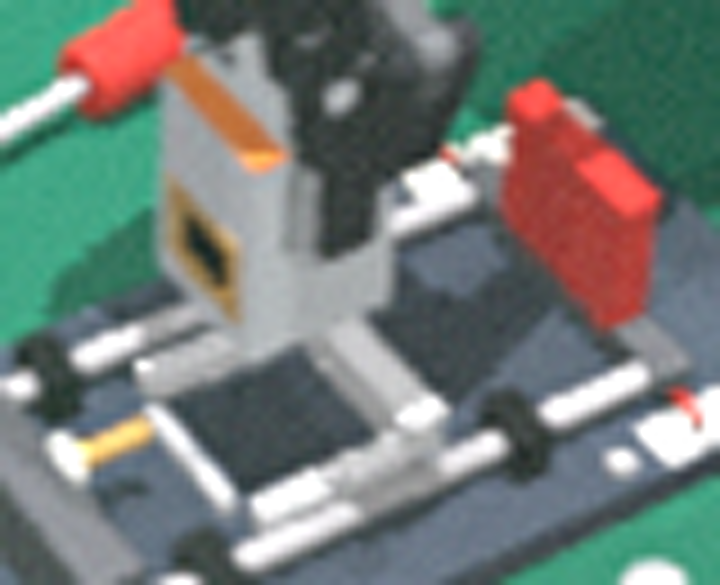

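```bash
python3 - <<'E'
from h import *
import cv2
move_l(W(0,0.7,31),OR(-90),120);F()
n="scene";r0,c0=215,265;f=9
a=np.mean([get_image(n).astype(float) for _ in range(3)],0)
a=a[r0:r0+65,c0:c0+80,::-1]
b=cv2.resize(np.clip(a*1.6,0,255).astype(np.uint8),None,fx=f,fy=f,interpolation=cv2.INTER_CUBIC)
cv2.imwrite("pics/s9.png",b)
E
```

```text
t 18.73 fx -0.5 fy 0.6 z 30.3 yaw -101.6 | F -0.3 -0.6 -3.3 Mz 0.01 | w 43.2
```

View pics/s9.png

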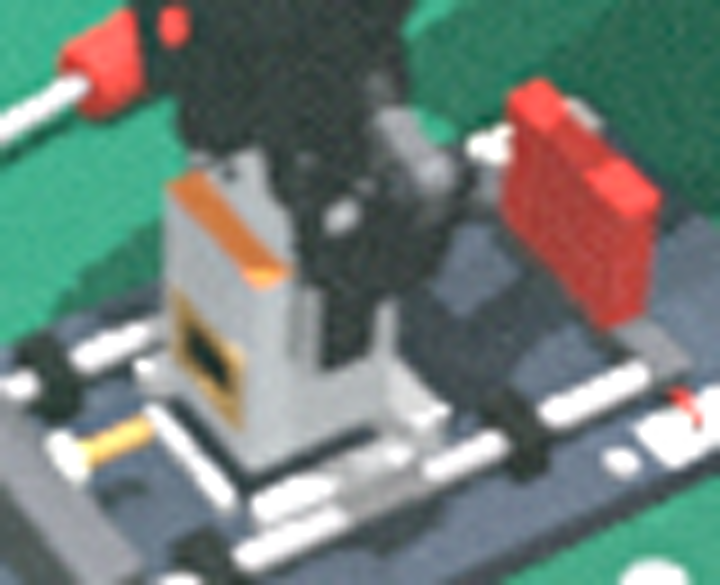

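The gap to the left guide is about 2.5 mm, so y is good. The foot lines up with the rear lip's inner edge, so I shift about 2 mm to the front and lower while watching the force.

```bash
python3 - <<'E'
from h import *
import cv2
x,y=-1.8,0.7
move_l(W(x,y,29),OR(-90),100)
for z in (23,18,14,11.5):
    move_l(W(x,y,z),OR(-90),60);q,f,o=F()
    if o["wrist_force"][2]>6 and z>12: break
n="scene";r0,c0=215,265;f=9
a=get_image(n)[r0:r0+65,c0:c0+80,::-1].astype(float)
b=cv2.resize(np.clip(a*1.6,0,255).astype(np.uint8),None,fx=f,fy=f,interpolation=cv2.INTER_CUBIC)
cv2.imwrite("pics/s10.png",b)
E
```

```text
t 19.38 fx -2.6 fy 0.5 z 22.1 yaw -101.6 | F 1.0 0.6 -3.7 Mz 0.03 | w 43.4
t 19.63 fx -2.4 fy 0.5 z 17.3 yaw -101.6 | F 0.9 0.4 -3.3 Mz -0.02 | w 43.4
t 19.88 fx -2.2 fy 0.6 z 13.5 yaw -101.6 | F 0.0 -0.2 -3.2 Mz 0.01 | w 43.4
t 20.13 fx -0.8 fy 0.9 z 12.2 yaw -101.6 | F 0.8 -0.1 -1.3 Mz 0.01 | w 43.4
```

View pics/s10.png

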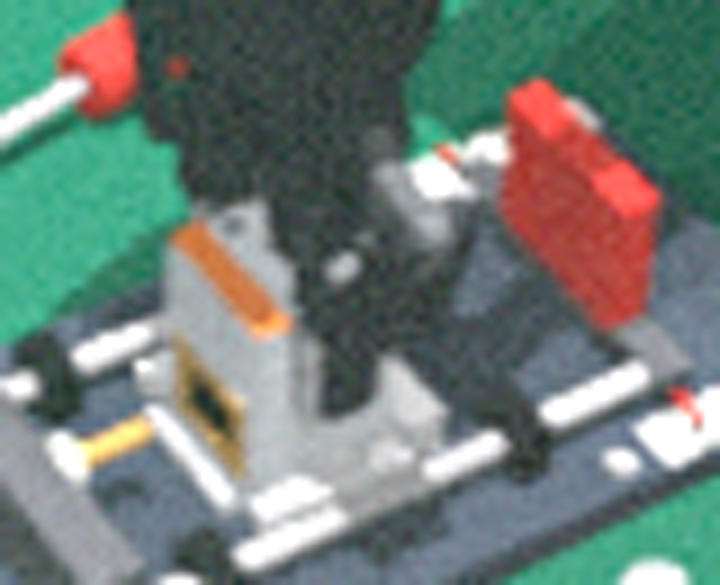

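```bash
python3 - <<'E'
from h import *
import cv2
grip(85);F()
x,y=-1.8,0.7
move_l(W(x,y,75),OR(-90),220)
n="scene";r0,c0=215,265;f=9
a=get_image(n)[r0:r0+65,c0:c0+80,::-1].astype(float)
b=cv2.resize(np.clip(a*1.6,0,255).astype(np.uint8),None,fx=f,fy=f,interpolation=cv2.INTER_CUBIC)
cv2.imwrite("pics/s11.png",b)
E
```

```text
t 20.68 fx -1.8 fy 0.7 z 11.6 yaw -101.6 | F 0.1 -1.0 0.2 Mz -0.01 | w 84.7
```

View pics/s11.png

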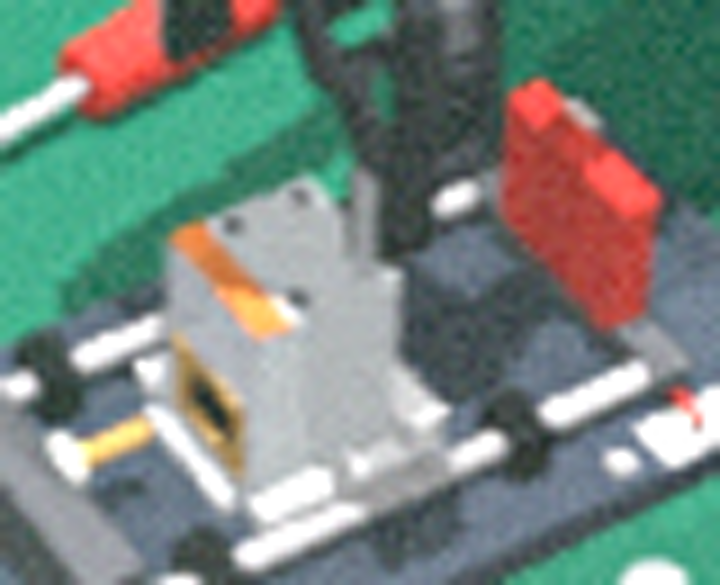

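The block is seated upright, with the port at (210,405) in the crop facing the pin and the orange stripe at the rear. Now the bar.

```bash
python3 - <<'E'
from h import *
import cv2
goto(W(-101,0.5,75),OR(0));F()
move_l(W(-101,0.5,8),OR(0),200);F()
grip(3,50);wait(.1);F()
n="scene";r0,c0=215,265;f=6
a=get_image(n)[r0-20:r0+80,c0:c0+110,::-1].astype(float)
b=cv2.resize(np.clip(a*1.6,0,255).astype(np.uint8),None,fx=f,fy=f,interpolation=cv2.INTER_CUBIC)
cv2.imwrite("pics/s12.png",b)
E
```

```text
t 22.53 fx -101.3 fy 0.3 z 74.4 yaw -11.6 | F 0.2 -0.1 0.3 Mz 0.01 | w 85.0
t 23.02 fx -101.2 fy 0.4 z 7.7 yaw -11.6 | F -0.1 -0.2 -0.1 Mz 0.00 | w 85.0
t 23.77 fx -100.3 fy 0.6 z 8.6 yaw -11.6 | F 0.2 -1.3 4.8 Mz -0.23 | w 11.4
```

View pics/s12.png

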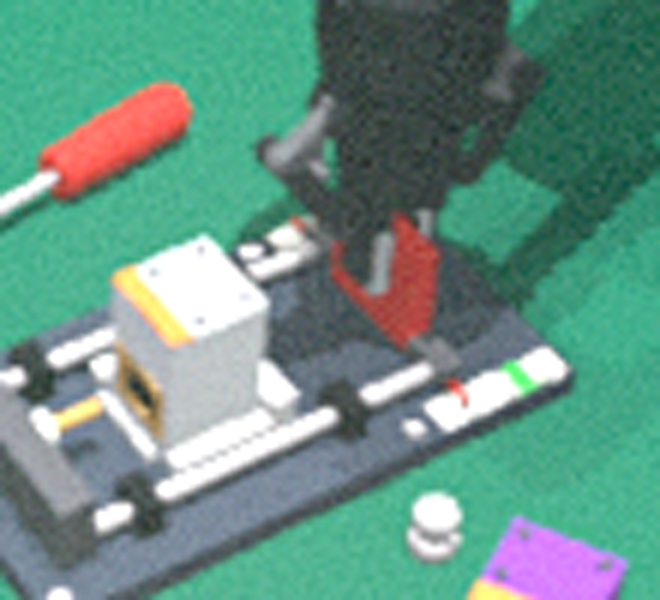

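```bash
python3 - <<'E'
from h import *
import cv2
move_l(W(-131.5,0.5,8),OR(0),50);wait(.3);F()
n="scene";r0,c0=215,265;f=6
a=get_image(n)[r0-20:r0+80,c0:c0+110,::-1].astype(float)
b=cv2.resize(np.clip(a*1.6,0,255).astype(np.uint8),None,fx=f,fy=f,interpolation=cv2.INTER_CUBIC)
cv2.imwrite("pics/s13.png",b)
E
```

```text
t 24.88 fx -128.0 fy 0.8 z 8.7 yaw -11.6 | F 9.5 -0.3 -3.9 Mz -0.16 | w 11.2
```

View pics/s13.png

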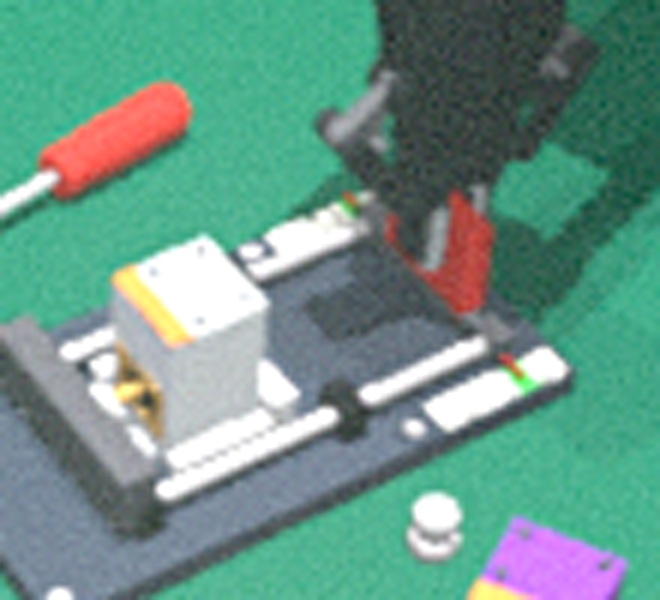

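The pin is entering the port. Pointer (510,363) is at the green band's near edge, and both force (9.5 N, about 26 mm) and travel (27.7 mm) agree. I pull about 3 mm more.

```bash
python3 - <<'E'
from h import *
import cv2
move_l(W(-134.5,0.5,8),OR(0),20);wait(.5)
F();wait(.2);F();wait(.1);F()
n="scene";r0,c0=195,260;f=8
a=np.mean([get_image(n).astype(float) for _ in range(3)],0)[r0:r0+75,c0:c0+100,::-1]
b=cv2.resize(np.clip(a*1.6,0,255).astype(np.uint8),None,fx=f,fy=f,interpolation=cv2.INTER_CUBIC)
cv2.imwrite("pics/s14.png",b)
n="top";a=get_image(n)[130:232,208:282,::-1].astype(float)
cv2.imwrite("pics/t14.png",cv2.resize(np.clip(a*1.4,0,255).astype(np.uint8),None,fx=5.8,fy=5.8,interpolation=cv2.INTER_CUBIC))
E
```

```text
t 25.73 fx -130.8 fy 0.8 z 8.7 yaw -11.6 | F 10.5 0.8 -4.4 Mz -0.16 | w 10.9
t 25.93 fx -130.7 fy 0.8 z 8.7 yaw -11.6 | F 10.2 -0.2 -3.7 Mz -0.27 | w 11.3
t 26.03 fx -130.7 fy 0.8 z 8.6 yaw -11.6 | F 10.9 -0.0 -3.9 Mz -0.20 | w 11.3
```

View pics/s14.png

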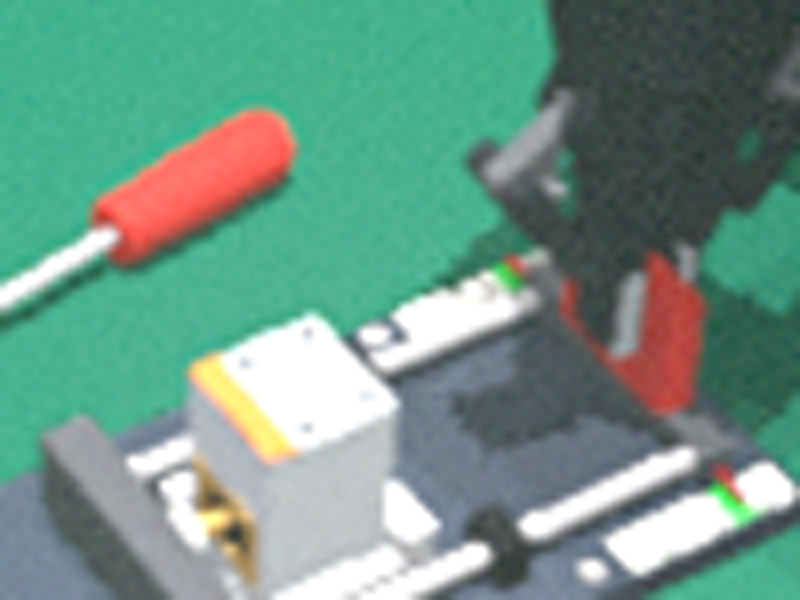

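View pics/t14.png

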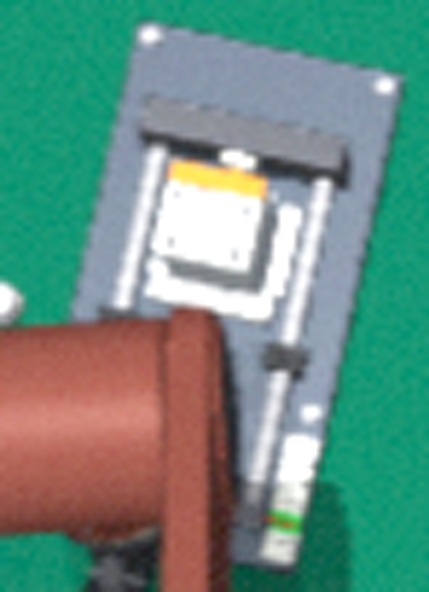

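The pointer is mid-green in the top view. Force (10.5 N) and travel (30.4 mm) both put the slide at about 30 mm, and the pin is in the port. I'm handing in while still holding the bar.

```bash
python3 -c "
from station import *
print(sign_off())"
```

```text
the job is handed in; nothing more can be done
None
```

I lifted the silver block, turned it 90° so its port faces the probe pin, and set it back in the nest. I then pulled the bar into the green band and handed in at about 26 s of the 43 s limit, still gripping it. `sign_off()` gives no verdict, so the result rests on my last checks below.

**What the last checks showed**
- **Slide:** travel at the gripper was about 30.4 mm, and the pull was 10.2–10.9 N, where the spring gives 10.5 N at 30 mm. The TCP was steady. The top picture shows the right-hand pointer in the middle of the green band.
- **Block:** it stands upright in the nest and reached the same set-down height as before the lift. The orange stripe is at the rear and the pin is in the port.
- **Grip:** the gripper was set to 50 N on the bar and read about 11.3 mm open, close to the bar's 12 mm.
- **Bystanders:** I did not re-measure them. The screwdriver and steel adapter look unmoved in the later pictures, and nothing I did went near the others.

**What disagreed**
- **First grasp missed:** the fingers closed above the block. A light touch on its top showed the real fingertips end about 32 mm higher than the stated TCP. I used that offset for every later move. The missed grasp pressed lightly on the block top, about 15 N at most.
- **Nest position:** my first fit of the fixture was 1–3 mm off from where the nest showed in the pictures. I corrected this from the pictures just before lowering the block.
- **Pointer reading:** in the angled scene view the pointers look slightly past the middle of the band. I put this down to viewing angle, since they stand above the scale.

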